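Key in the sole press programme

TASK

Start the programme on the sole press's control box by pressing its keys one at a time, each fully home: first the large round key, then the square key, then the large round key again, this time keeping it down for a good two seconds, and last the long bar key, which stays down. Let each spring key come right back up before the next, press gently (the keys stand at uneven heights and no push may exceed 30 N), do not press the small round key, and leave the things lying round about where they are.

Things in the scene. Friction and masses are not known exactly. Their poses are not given: they have to be found in the camera images.
- console: grey control box of the sole press, 190 mm deep (x), 300 mm wide (y), fixed on the bench. Origin: centre of its underside; x from its front edge (robot side) to its back, z up. Its front panel rises to the back at 25 degrees and has a row of four keys along y, 64 mm apart, in an order that varies; the flat ledge behind, 84 mm high, carries a lump of wax and a polish tin.
- panel_mid (a point): middle of the sloping panel's surface, half-way along the row of keys. Frame as console's. All key axes are square to the panel: out of it they run along (-0.423, 0, 0.906) in this frame, that is up and leaning 25 degrees towards the front. Keys are pressed in the opposite way.
- round_base: fixed steel plate, 50 x 50 mm, under the large round key (round black cap, 30 mm diameter, 8 mm thick). Origin on the key's axis, on the panel surface; frame as console's, key axis as told at panel_mid. At rest the top of the cap stands 18 to 32 mm out from the origin along that axis; how far differs from key to key and time to time and has to be felt or seen.
- square_base: fixed steel plate, 50 x 50 mm, under the square key (black cap 27 x 27 mm, 8 mm thick). Origin on the key's axis, on the panel surface; frame as console's, key axis as told at panel_mid. At rest the top of the cap stands 18 to 32 mm out from the origin along that axis; how far differs from key to key and time to time and has to be felt or seen.
- bar_base: fixed steel plate, 50 x 50 mm, under the bar key (long narrow black cap, 44 mm up the slope by 15 mm across, 8 mm thick). Origin on the key's axis, on the panel surface; frame as console's, key axis as told at panel_mid. At rest the top of the cap stands 18 to 32 mm out from the origin along that axis; how far differs from key to key and time to time and has to be felt or seen.
- small_base: fixed steel plate, 50 x 50 mm, under the small round key (round black cap, 18 mm diameter, 8 mm thick), which clears the programme and must not be pressed. Origin on the key's axis, on the panel surface; frame as console's, key axis as told at panel_mid. At rest the top of the cap stands 18 to 32 mm out from the origin along that axis; how far differs from key to key and time to time and has to be felt or seen.
- round_key (a joint): large round key. Joint in m: 0 = up at rest, 0.008 = fully home on its stop; grows as the key is pressed in along its axis. The stop is rubber-cushioned: above 10 N it gives 1 mm for each further 6 N. Spring key: 3 N starts it, 7 N brings it fully home, and it springs back up when let go.
- square_key (a joint): square key. Joint in m: 0 = up at rest, 0.008 = fully home on its stop; grows as the key is pressed in along its axis. The stop is rubber-cushioned: above 10 N it gives 1 mm for each further 6 N. Spring key: 3 N starts it, 7 N brings it fully home, and it springs back up when let go.
- bar_key (a joint): bar key. Joint in m: 0 = up at rest, 0.008 = fully home on its stop; grows as the key is pressed in along its axis. The stop is rubber-cushioned: above 10 N it gives 1 mm for each further 6 N. No spring: it moves stiffly at about 5 N and stays down where it is left.
- small_key (a joint): small round key, to be left alone. Joint in m: 0 = up at rest, 0.008 = fully home on its stop; grows as the key is pressed in along its axis. The stop is rubber-cushioned: above 10 N it gives 1 mm for each further 6 N. Spring key: 3 N starts it, 7 N brings it fully home, and it springs back up when let go.
- beeswax: loose lump of beeswax, 43 x 54 x 20 mm, on the box's ledge near one end; bystander. Origin: centre of its underside.
- polish_tin: loose flat polish tin, 70 mm diameter, 22 mm high, on the box's ledge; bystander. Origin: centre of its underside.
- awl: loose awl with a wooden handle, 143 mm long, on the bench in front of the box; bystander.
- pencil: loose pencil, 166 mm long, on the bench in front of the box; bystander.
- dye_bottle: loose brown bottle with a black cap, 46 mm wide, 85 mm high, on the bench to the left of the box; bystander.
- heel_lift: loose half-round leather heel piece, 62 x 70 x 6 mm, on the bench to the right of the box; bystander.

How it is judged:
On the way, in this order (a step that is already met when the one before it is completed fails the run):
1. the large round key is fully home, the other keys up (value of joint round_key above 0.007 m and value of joint each of square_key, bar_key, small_key below 0.0015 m), for 0.2 s.
2. the square key is fully home, the other keys up (value of joint square_key above 0.007 m and value of joint each of round_key, bar_key, small_key below 0.0015 m), for 0.2 s.
3. the large round key is fully home again and held there for 1.5 s, the other keys up (all of step 1), for 1.5 s.
4. the bar key is fully home, the other keys up (value of joint bar_key above 0.0065 m and value of joint each of round_key, square_key, small_key below 0.0015 m), for 0.2 s.
At the end, for the whole second after the job is handed in: The bar key is down (over 6.5 of its 8 mm) and stays so; the large round, square and small round keys are up (within 1.5 mm of rest) (all of step 4); the robot touches nothing.
It fails at once if the small round key is pressed (more than 3 mm) (value of joint small_key above 0.003 m).
It fails at once if two keys are pressed at once (value of joint each of round_key, square_key above 0.003 m or value of joint each of round_key, bar_key above 0.003 m or value of joint each of square_key, bar_key above 0.003 m).
It fails at once if a key or the box is pushed with more than 30 N (contact force between anything else and round_base above 30 N or contact force between anything else and small_base above 30 N or contact force between anything else and square_base above 30 N or contact force between anything else and bar_base above 30 N or contact force between anything else and console above 30 N).
It fails at once if one of the listed loose bystanders is moved by more than 25 mm (distance of any of dye_bottle, heel_lift, beeswax, polish_tin, awl, pencil from where it was at the start of the episode above 0.025 m).
It also fails if it takes over 50 s, if anything falls off the work surface, if the arm or the gripper's body presses on something with over 40 N, if the wrist force passes 120 N, or if a joint passes its speed limit or range.

ROBOT

A 7-joint arm with a two-finger parallel gripper is mounted at the origin on a cart in front of the work surface, level with it; the furniture and walls round the work are solid. World frame = base frame: x ahead of the robot, y to its left, z up, the work surface at z = 0. Lengths are in m, angles in rad, forces in N, time in s.
With the tool pointing down it reaches from about 0.425 to 0.875 m from the base axis. Payload 4.7 kg.
Tool frame: the origin (TCP) lies on the centre line of the jaws, within the pads' length; the fingertips stand 8 mm ahead of it and the grasp point (between the pads) lies 11 mm behind it; z points along the fingers, y is the direction in which the jaws open and shut (so a half turn about z gives the same grasp; the last joint's range is limited). The gripper opens to 87 mm and grips with 3 to 60 N. Pads are 19 mm wide; open, the fingers measure 117 mm over their backs; the gripper's body (75 mm by 190 mm) begins 51 mm behind the grasp point.
Start: joints at [1.116, 0.321, -0.07, 1.45, 0.023, 1.371, -0.057], TCP at [0.294, -0.58, 0.231] pointing down, gripper open.
Joint ranges: [-2.86, 2.86], [-0.3, 2.09], [-1.38, 1.24], [0.06, 2.45], [-1.56, 4.7], [0.09, 2.05], [-2.69, 2.69]. Speed limits (rad/s): [2.57, 2.57, 3.14, 3.14, 3.14, 3.14, 3.14].

INTERFACE

Orientations are given as a rotation vector (axis times angle).
In Python, from bench import status, optics, order gives the robot as it stands.
- The arm moves only by the tool step_arm, never from a script. Its argument "rows" is a list of rows, each a list of 3 entries, a list of its own where there are three numbers: the turn, a rotation vector about the tool's x, y, z in degrees, then the shift along the tool's x, y, z in mm, then the finger opening in mm, from 0 to 87. A call has 1 to 12 rows; each row shifts and turns the pose as measured when the row begins, along the tool's axes as they then stand; what a row does not reach is not made up. A row lasts 1/12 s, in which the tool goes at most 41.7 mm and 7.16 degrees, less where a joint would pass 70% of its speed; a pose out of reach is approached as far as the arm can. A call is refused whole if a number of a shift passes 41.7 or a number of a turn 7.16, either way. A call with a gripper value outside its range is refused whole. The fingers move at their own pace and stop on an object; "grip_force" is the grip in N (left out, the last holds). Time passes only in rows, so rows that do not move let the fingers close. It gives the time, the measured TCP pose, the force and the opening at its end, in the units of the state.
- status.get_state(): the state, without advancing time (a new reading comes with each control period).
- optics.get_image(name): name is "scene" or "top" or "wrist"; returns a dict with "frame" (400x640x3 uint8, red, green, blue), "range_z" (400x640 float32, m along the optical axis (not along the pixel's ray), 0 where there is no reading), "K" (3x3 intrinsics, pixels), "k1" (the pictures are not rectified: a ray, as slopes to the right and down, at radius r is drawn at 1 + k1 r^2 times it, then the intrinsics apply), "R" (3x3) and "t" (3): a world point X has camera coordinates R X + t. Camera axes: x right, y down, z forward; pixel columns grow to the right and rows downward; lengths in m; the calibration is good to about 2 mm. A picture is of the moment at which its call begins.
- order.close_job(): hands the job in, once; it reports no verdict.
The state is a dict: "time": time; "joint_positions": joint angles; "qd": joint speeds; "joint_torque": joint torques, N m; "position": TCP position; "tool_rot": TCP orientation; "ft_force": force on the tool from outside, world axes, zero at the start; "torque": the same for the moment, N m; "grip_width": opening from 0.0 (shut) to 1.0 (fully open).
Only numpy, scipy, OpenCV 4.12 (cv2) and the standard library are available. Lean on these libraries where they do the work, as an engineer would, in place of code of your own. Each camera call takes 0.05 s, during which the arm holds its last target.

## Working session

There is one attempt and no reset: what is moved stays moved. The work goes in short steps, Python scripts to look and compute and a tool call to move; the robot and the scene stay as the last step left them, time stands still between calls to the robot, and variables do not carry over. Pictures are saved under pics/ and viewed, and the job is handed in when it is done.

Besides the shell and the picture viewer there is one more tool, called after "Request:" as name(argument=value, ...) on one line, values as JSON. step_arm: Moves the arm, as the interface text tells. Its arguments: {"type":"object","properties":{"rows":{"type":"array"},"grip_force":{"type":"number"}},"required":["rows"]}

```bash
mkdir -p pics; ls; cat > h.py <<'E'
import numpy as np, cv2, pickle
from bench import status, optics
def snap(n,tag):
    d=optics.get_image(n); pickle.dump(d,open(f'pics/{tag}.pkl','wb')); cv2.imwrite(f'pics/{tag}.png',d['frame'][:,:,::-1]); return d
def cloud(d):
    K=d['K'];u,v=np.meshgrid(np.arange(640.),np.arange(400.))
    D=np.array([d['k1'],0,0,0,0.]); p=cv2.undistortPoints(np.stack([u.ravel(),v.ravel()],1)[:,None],np.array(K,float),D)[:,0]
    z=d['range_z'].ravel().astype(float)
    X=np.c_[p*z[:,None],z]; W=(X-d['t'])@np.array(d['R']); W[z==0]=np.nan
    return W.reshape(400,640,3)
E
python3 - <<'E'
from h import *
print(status.get_state())
for n in('scene','top','wrist'):
    d=snap(n,n+'0'); print(n,d['K'],d['k1'],d['R'],d['t'])
E
```

```text
pics
{'time': 0.0, 'joint_positions': array([ 1.11610726,  0.3218326 , -0.07010796,  1.45166155,  0.02257863,
        1.37078763, -0.05691294]), 'qd': array([ 0.00020237,  0.0007715 , -0.00149999, -0.00037646,  0.00032552,
        0.00014304,  0.00037347]), 'joint_torque': array([-7.04417325e-04, -4.91290069e+01, -4.05025743e-01, -3.12526560e+01,
       -6.42490690e-02,  4.38588217e-02,  2.11541856e-04]), 'position': array([ 0.29341017, -0.57941399,  0.22946219]), 'tool_rot': array([-3.05389075e+00, -7.29275773e-01,  7.98294848e-04]), 'ft_force': array([0.43790577, 0.59621177, 0.89839532]), 'torque': array([ 0.01245173,  0.01322552, -0.00088418]), 'grip_width': 0.9963647287950553}
scene [[440.36967037   0.         320.83101344]
 [  0.         440.36967037 196.97355349]
 [  0.           0.           1.        ]] -0.03407195984804816 [[-0.47413071 -0.88041407 -0.00843441]
 [-0.64084745  0.35165386 -0.68238853]
 [ 0.60375046 -0.31813619 -0.730941  ]] [0.26719587 0.41591754 0.87240417]
top [[371.79119601   0.         317.27646628]
 [  0.         371.79119601 201.10107257]
 [  0.           0.           1.        ]] -0.0613377459119792 [[ 0.01306713 -0.99987428 -0.00898186]
 [-0.99333666 -0.01195199 -0.11462735]
 [ 0.11450558  0.01041986 -0.99336796]] [0.00627654 0.54728231 0.88376869]
wrist [[349.1593398    0.         319.51932966]
 [  0.         349.1593398  205.6491984 ]
 [  0.           0.           1.        ]] -0.009922910022608927 [[ 0.45138853 -0.89232336 -0.00272434]
 [-0.86060518 -0.43614641  0.2629354 ]
 [-0.23581161 -0.11634144 -0.9648096 ]] [-0.65003216 -0.03151033  0.39133138]
```

View pics/scene0.png

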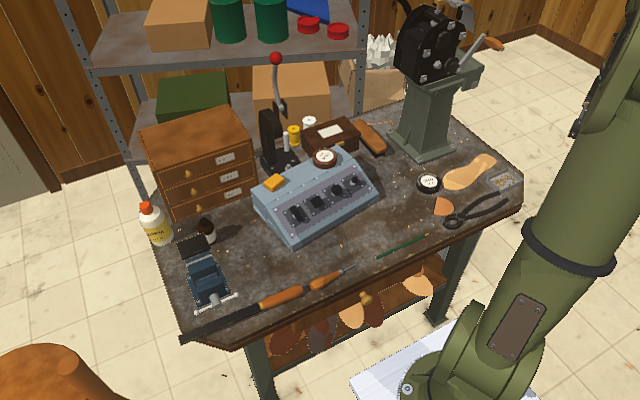

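View pics/top0.png

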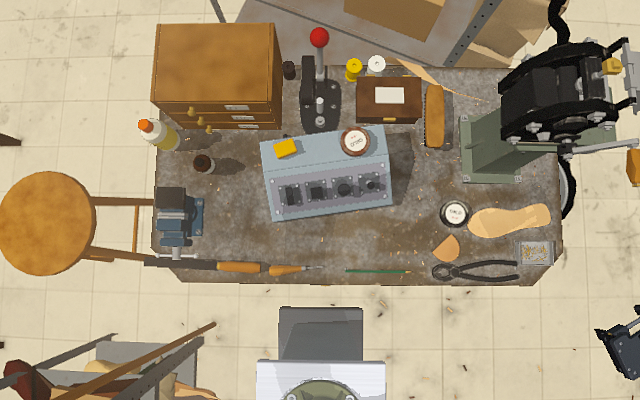

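The scene and top views both show the box, around (315,200) and (325,175), with its four dark keys along the slope. I'll zoom in and measure.

```bash
python3 - <<'E'
from h import *
d=pickle.load(open('pics/top0.pkl','rb'));W=cloud(d)
s=pickle.load(open('pics/scene0.pkl','rb'))
a=cv2.resize(d['frame'][120:230,250:400],None,fx=5,fy=5,interpolation=2)
b=cv2.resize(s['frame'][145:255,245:395],None,fx=5,fy=5,interpolation=2)
cv2.imwrite('pics/za.png',a[:,:,::-1]);cv2.imwrite('pics/zb.png',b[:,:,::-1])
for v,u in [(195,290),(193,317),(189,344),(185,371),(200,304),(240,330),(150,316),(142,355),(160,202)]: print(u,v,W[v,u].round(4))
# panel plane fit
m=np.zeros((400,640),bool);m[165:215,262:388]=1
P=W[m];P=P[np.isfinite(P).all(1)&(P[:,2]>.015)&(P[:,2]<.09)]
best=0
r=np.random.default_rng(0)
for i in range(500):
    q=P[r.choice(len(P),3,False)];n=np.cross(q[1]-q[0],q[2]-q[0]);n/=np.linalg.norm(n)+1e-12
    if n[2]<0:n=-n
    if abs(n[2]-.906)>.02: continue
    k=abs((P-q[0])@n)<.0015
    if k.sum()>best:best=k.sum();B=k
Q=P[B];c=Q.mean(0);n=np.linalg.svd(Q-c)[2][2];n*=np.sign(n[2]);print(best,len(P),c,n,np.degrees(np.arctan2(-n[1],-n[0])))
E
```

```text
290 195 [0.5555 0.0768 0.0771]
317 193 [0.561  0.0136 0.0772]
344 189 [ 0.5698 -0.0491  0.0867]
371 185 [ 0.5806 -0.1123  0.0829]
304 200 [0.5472 0.045  0.0506]
330 240 [ 0.4526 -0.0198  0.0013]
316 150 [0.6617 0.0171 0.0868]
355 142 [ 0.6769 -0.0728  0.1055]
202 160 [0.6357 0.2869 0.0854]
2931 5760 [ 0.57528968 -0.00628744  0.05938904] [-0.41625328 -0.06349327  0.90702911] 8.672770827660353
```

View pics/za.png

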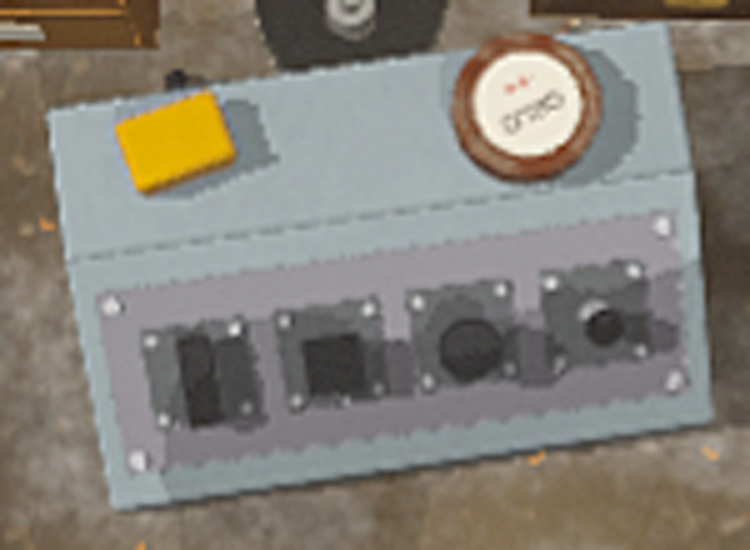

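View pics/zb.png

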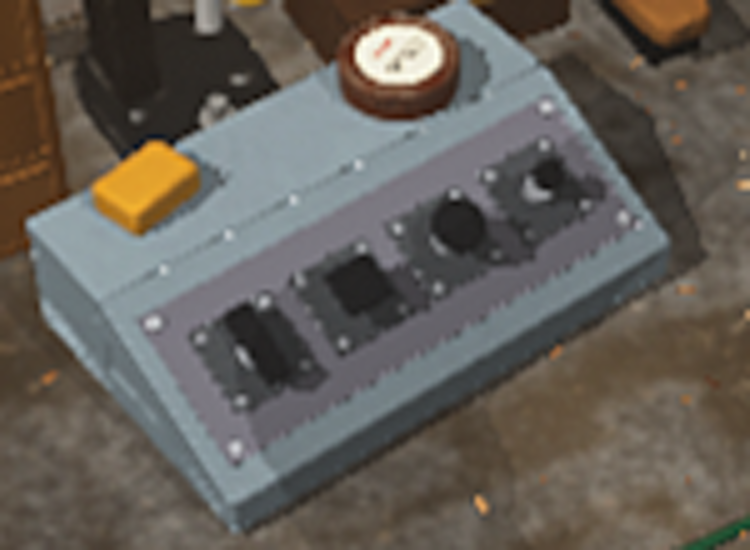

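The left-to-right order (towards −y) is bar, square, round, small, at zoom pixels (200,375), (335,365), (470,350) and (603,325). Next I'll take the cap positions in the panel frame.

```bash
cat >> h.py <<'E'
from scipy.spatial.transform import Rotation as Ro
def frame(yaw): # columns: up-slope, left(row), normal
    a=np.radians(yaw);Z=Ro.from_euler('z',a).as_matrix()
    c,s=np.cos(np.radians(25)),np.sin(np.radians(25))
    return Z@np.array([[c,0,-s],[0,1,0],[s,0,c]])
E
python3 - <<'E'
from h import *
from scipy import ndimage
for tag in('top0','scene0'):
    d=pickle.load(open(f'pics/{tag}.pkl','rb'));W=cloud(d)
    g=(W[...,2]>.02)&(W[...,0]>.45)&(W[...,0]<.63)&(abs(W[...,1]+.015)<.2)
    dark=(d['frame'].max(2)<60)
    yaw=8.67
    for it in range(3):
        F=frame(yaw);c0=np.array([.5753,-.0063,.0594])
        L=(W-c0)@F
        pan=g&(abs(L[...,2])<.006)&(abs(L[...,0])<.05); off=np.median(L[pan][:,2])
        m=g&dark&(L[...,2]-off>.014)&(L[...,2]-off<.036)&(abs(L[...,0])<.04)
        lab,n=ndimage.label(m);cs=[]
        for i in range(1,n+1):
            q=L[lab==i]
            if len(q)<25: continue
            top=np.percentile(q[:,2],90);q=q[q[:,2]>top-.004]
            cs.append([*((q[:,:2].max(0)+q[:,:2].min(0))/2),np.median(q[:,2])-off,*np.ptp(q[:,:2],axis=0),len(q)])
        cs=np.array(sorted(cs,key=lambda c:-c[1]))
        sl=np.polyfit(cs[:,1],cs[:,0],1)[0]; yaw+=-np.degrees(sl)*1 if len(cs)==4 else 0
    print(tag,'off',off,'yaw',yaw);print((cs*1000).round(1)); print(((c0+cs[:,:2]@F.T[:2]+(cs[:,2:3]+off)*F[:,2])).round(4))
E
```

```text
top0 off 0.0004823166412249325 yaw 11.029362287263023
[[-7.00e+00  8.73e+01  1.70e+01  2.25e+01  1.39e+01  4.70e+04]
 [-7.00e-01  2.34e+01  2.12e+01  2.52e+01  2.54e+01  1.03e+05]
 [-9.00e+00 -3.99e+01  3.05e+01  1.23e+01  2.40e+01  3.80e+04]
 [-4.20e+00 -1.04e+02  2.76e+01  1.34e+01  1.64e+01  3.00e+04]]
[[ 0.5452  0.0768  0.0723]
 [ 0.5612  0.0148  0.0788]
 [ 0.5621 -0.0495  0.0837]
 [ 0.5798 -0.1114  0.0831]]
scene0 off 0.0007555850947792804 yaw 9.408796250684171
[[-4.400e+00  8.820e+01  1.840e+01  3.980e+01  1.530e+01  7.400e+04]
 [-4.300e+00  2.420e+01  2.220e+01  2.500e+01  2.680e+01  6.300e+04]
 [-4.600e+00 -3.930e+01  3.040e+01  2.700e+01  2.940e+01  7.100e+04]
 [-4.300e+00 -1.036e+02  2.700e+01  1.310e+01  1.570e+01  2.400e+04]]
[[ 0.5489  0.0787  0.0749]
 [ 0.558   0.0153  0.0784]
 [ 0.5646 -0.0479  0.0857]
 [ 0.5768 -0.1111  0.0827]]
```

```bash
python3 - <<'E'
from h import *
from scipy import ndimage
d=pickle.load(open('pics/top0.pkl','rb'));W=cloud(d)
F=frame(9.4);c0=np.array([.5753,-.0063,.0594]);L=(W-c0)@F
g=(abs(L[...,0])<.045)&(abs(L[...,1]+.01)<.13)
off=np.median(L[g&(abs(L[...,2])<.006)][:,2])
lab,n=ndimage.label(g&(L[...,2]-off>.011)&(L[...,2]-off<.04))
for i in range(1,n+1):
    q=L[lab==i]
    if len(q)<25: continue
    t=np.percentile(q[:,2],80);q=q[q[:,2]>t-.004]
    c=(q[:,:2].max(0)+q[:,:2].min(0))/2
    print((c*1000).round(1),((np.median(q[:,2])-off)*1000).round(1),(np.ptp(q[:,:2],axis=0)*1000).round(1),len(q),(c0+F@np.r_[c,np.median(q[:,2])]).round(4))
# ledge/back edges for yaw: ledge mask
m=(abs(W[...,2]-.0855)<.004)&(abs(W[...,0]-.67)<.12)&(abs(W[...,1])<.2)
col=(d['frame'][...,2].astype(int)>d['frame'][...,0]+3)
lab,n=ndimage.label(m&col);k=np.argmax(np.bincount(lab.ravel())[1:])+1
r=cv2.minAreaRect((W[lab==k][:,:2]*1000).astype(np.float32));print(r)
# own arm state
s=status.get_state();print(Ro.from_rotvec(s['tool_rot']).as_matrix().round(3))
E
```

```text
[  -2.8 -104.5] 25.7 [17.2 16.6] 44 [ 0.5789 -0.1116  0.0821]
[ -2.  -40.9] 29.8 [29.4 28.4] 126 [ 0.5675 -0.0491  0.0861]
[-2.  87.3] 17.7 [43.3 14.9] 113 [0.5516 0.0783 0.0752]
[-2.  23.3] 21.4 [27.8 26.5] 127 [0.5605 0.0149 0.0785]
((663.4552612304688, -0.8638153076171875), (84.47078704833984, 299.2157287597656), 8.97866153717041)
[[ 0.892  0.452 -0.001]
 [ 0.452 -0.892  0.001]
 [-0.    -0.001 -1.   ]]
```

```bash
cat >> h.py <<'E'
YAW=9.2;F=frame(YAW)
RT=np.c_[F[:,0],-F[:,1],-F[:,2]]
CAP=dict(round=[.566,-.0485,.086],square=[.559,.0151,.0785],bar=[.5502,.0785,.075])
def rel(key,gap):
    s=status.get_state();R=Ro.from_rotvec(s['tool_rot']).as_matrix();p=s['position']
    tgt=np.array(CAP[key])+F[:,2]*(.008+gap)
    rv=np.degrees(Ro.from_matrix(R.T@RT).as_rotvec())
    print('t',round(s['time'],2),'grip',round(s['grip_width'],3),'f',s['ft_force'].round(2),'fn',round(float(s['ft_force']@F[:,2]),2))
    print('turn deg',rv.round(2),'shift now-tool mm',((tgt-p)@R*1000).round(1),'in target axes',((tgt-p)@RT*1000).round(1))
E
python3 - <<'E'
from h import *
rel('round',.07)
s=status.get_state();R=Ro.from_rotvec(s['tool_rot']);d=R.inv()*Ro.from_matrix(RT)
print(np.linalg.norm(d.as_rotvec(degrees=True)))
E
```

```text
t 0.15 grip 0.998 f [-0.04  0.56  0.79] fn 0.7
turn deg [-3.93 24.82 17.36] shift now-tool mm [ 451.7 -360.5   73.5] in target axes [ 260.  -480.6  201.8]
30.54386725643424
```

Request:
step_arm(rows=[[[0, 0, 0], [34, -27, 0], 0], [[0, 0, 0], [34, -27, 0], 0], [[0, 0, 0], [34, -27, 0], 0], [[0, 0, 0], [34, -27, 0], 0], [[0, 0, 0], [34, -27, 0], 0], [[0, 0, 0], [34, -27, 0], 0], [[0, 0, 0], [34, -27, 0], 0], [[0, 0, 0], [34, -27, 0], 0], [[0, 0, 0], [34, -27, 0], 0], [[0, 0, 0], [34, -27, 0], 0], [[0, 0, 0], [34, -27, 0], 0], [[0, 0, 0], [34, -27, 0], 0]], grip_force=20)

```text
time: 1.15
position: [0.4989, -0.1295, 0.2229]
tool_rot: [-3.063, -0.694, 0.015]
ft_force: [1.2, -0.2, -0.4]
grip_width: 0.173
```

Request:
step_arm(rows=[[[-0.8, 5, 3.5], [0, 0, 0], 0], [[-0.8, 5, 3.5], [0, 0, 0], 0], [[-0.8, 5, 3.5], [0, 0, 0], 0], [[-0.8, 5, 3.5], [0, 0, 0], 0], [[-0.8, 5, 3.5], [0, 0, 0], 0], [[0, 0, 0], [0, 0, 0], 0]])

```text
time: 1.65
position: [0.5039, -0.1114, 0.2183]
tool_rot: [-3.013, -0.219, -0.683]
ft_force: [-1.4, -0.3, -1.2]
grip_width: 0.008
```

```bash
python3 -c "
from h import *
rel('round',.07)"
```

```text
t 1.65 grip 0.008 f [-1.41 -0.25 -1.23] fn -0.52
turn deg [-0.29 -0.6  -0.95] shift now-tool mm [  7.1 -52.   72.5] in target axes [  8.7 -52.2  72.1]
```

Request:
step_arm(rows=[[[-0.3, -0.6, -0.9], [2, -13, 20], 0], [[0, 0, 0], [2, -13, 20], 0], [[0, 0, 0], [2, -13, 20], 0], [[0, 0, 0], [2, -13, 20], 0], [[0, 0, 0], [0, 0, 20], 0], [[0, 0, 0], [0, 0, 10], 0], [[0, 0, 0], [0, 0, 0], 0]])

```text
time: 2.23
position: [0.5542, -0.0487, 0.1231]
tool_rot: [-3.029, -0.263, -0.666]
ft_force: [-0.3, 0.1, -0.6]
grip_width: 0.003
```

```bash
python3 -c "
from h import *
rel('round',0)
snap('scene','s1');d=snap('wrist','w1')
s=pickle.load(open('pics/s1.pkl','rb'))
cv2.imwrite('pics/z1.png',cv2.resize(s['frame'][125:255,225:415],None,fx=4,fy=4)[:,:,::-1])"
```

```text
t 2.23 grip 0.003 f [-0.32  0.06 -0.59] fn -0.41
turn deg [0.13 0.24 0.77] shift now-tool mm [-5.   1.5 30.6] in target axes [-5.1  1.7 30.6]
```

View pics/z1.png

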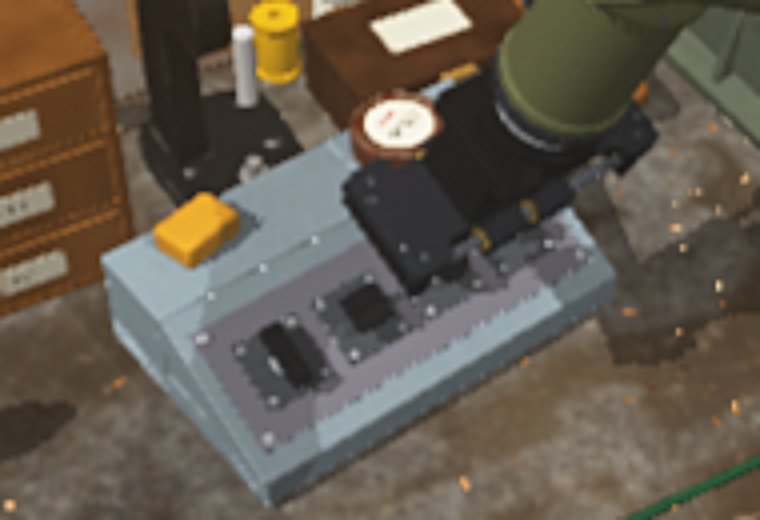

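View pics/w1.png

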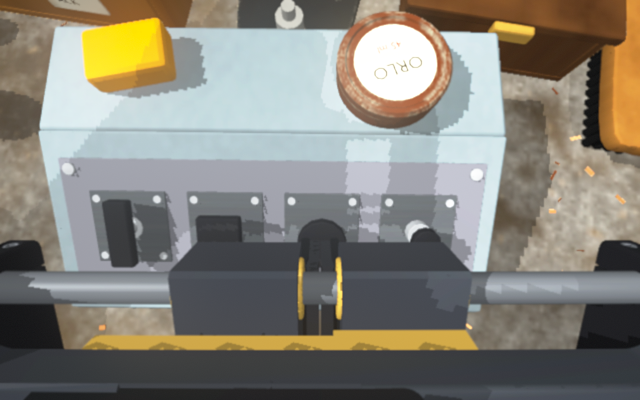

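The wrist view shows the jaws centred on the round cap at (322,235), clear of the square and small keys. I'll close in on it.

Request:
step_arm(rows=[[[0.1, 0.2, 0.7], [-2, 1, 8], 0], [[0, 0, 0], [-2, 0.5, 8], 0], [[0, 0, 0], [-1, 0, 6], 0], [[0, 0, 0], [0, 0, 2], 0], [[0, 0, 0], [0, 0, 0], 0]])

```text
time: 2.75
position: [0.5628, -0.0528, 0.1022]
tool_rot: [-3.027, -0.24, -0.68]
ft_force: [-0.1, -0.5, -0.7]
grip_width: 0.004
```

```bash
python3 -c "
from h import *
rel('round',0)"
```

```text
t 2.75 grip 0.004 f [-0.08 -0.54 -0.71] fn -0.57
turn deg [ 0.33 -0.3  -0.08] shift now-tool mm [-3.4 -3.7  8.3] in target axes [-3.4 -3.7  8.3]
```

Request:
step_arm(rows=[[[0, 0, 0], [-3, -3.5, 2], 0], [[0, 0, 0], [0, 0, 2], 0], [[0, 0, 0], [0, 0, 2], 0]])

```text
time: 3.0
position: [0.5621, -0.0495, 0.0956]
tool_rot: [-3.028, -0.239, -0.681]
ft_force: [-0.2, 0.5, 1.0]
grip_width: 0.003
```

```bash
python3 -c "
from h import *
rel('round',0)"
```

```text
t 3.0 grip 0.003 f [-0.17  0.54  1.01] fn 0.95
turn deg [ 0.39 -0.34 -0.09] shift now-tool mm [-0.5 -0.4  2.3] in target axes [-0.4 -0.4  2.4]
```

Force noise is about 1 N. I'm near contact, so I'll go on in 2 mm steps.

Request:
step_arm(rows=[[[0, 0, 0], [0, 0, 2], 0], [[0, 0, 0], [0, 0, 2], 0]])

```text
time: 3.17
position: [0.5639, -0.0492, 0.0919]
tool_rot: [-3.028, -0.239, -0.682]
ft_force: [-1.9, 0.4, 2.9]
grip_width: 0.004
```

```bash
python3 -c "
from h import *
rel('round',0)"
```

```text
t 3.17 grip 0.004 f [-1.89  0.36  2.91] fn 3.4
turn deg [ 0.41 -0.34 -0.07] shift now-tool mm [-0.5 -0.4 -1.7] in target axes [-0.5 -0.4 -1.7]
```

Request:
step_arm(rows=[[[0, 0, 0], [0, 0, 2], 0], [[0, 0, 0], [0, 0, 2], 0]])

```text
time: 3.33
position: [0.5656, -0.049, 0.0883]
tool_rot: [-3.028, -0.24, -0.681]
ft_force: [-3.8, -0.3, 4.7]
grip_width: 0.002
```

```bash
python3 -c "
from h import *
rel('round',0)"
```

```text
t 3.33 grip 0.002 f [-3.82 -0.25  4.67] fn 5.84
turn deg [ 0.41 -0.32 -0.06] shift now-tool mm [-0.5 -0.3 -5.7] in target axes [-0.5 -0.4 -5.7]
```

Request:
step_arm(rows=[[[0, 0, 0], [0, 0, 1.5], 0], [[0, 0, 0], [0, 0, 1.2], 0]])

```text
time: 3.5
position: [0.5667, -0.0488, 0.0858]
tool_rot: [-3.029, -0.24, -0.68]
ft_force: [-4.6, -0.1, 5.4]
grip_width: 0.01
```

```bash
python3 -c "
from h import *
rel('round',0)"
```

```text
t 3.5 grip 0.01 f [-4.56 -0.08  5.38] fn 6.79
turn deg [ 0.41 -0.29 -0.05] shift now-tool mm [-0.5 -0.3 -8.5] in target axes [-0.5 -0.4 -8.5]
```

Request:
step_arm(rows=[[[0, 0, 0], [0, 0, 1], 0], [[0, 0, 0], [0, 0, 0], 0]])

```text
time: 3.67
position: [0.567, -0.0488, 0.0853]
tool_rot: [-3.029, -0.24, -0.679]
ft_force: [-8.0, 0.6, 10.6]
grip_width: 0.005
```

```bash
python3 -c "
from h import *
rel('round',0)"
```

```text
t 3.67 grip 0.005 f [-8.04  0.57 10.57] fn 12.9
turn deg [ 0.41 -0.22 -0.04] shift now-tool mm [-0.5 -0.4 -9. ] in target axes [-0.6 -0.4 -9. ]
```

Request:
step_arm(rows=[[[0, 0, 0], [0, 0, 0.4], 0], [[0, 0, 0], [0, 0, 0.2], 0], [[0, 0, 0], [0, 0, 0.1], 0], [[0, 0, 0], [0, 0, 0.1], 0]])

```text
time: 4.0
position: [0.5668, -0.0487, 0.0859]
tool_rot: [-3.03, -0.241, -0.675]
ft_force: [-4.1, 0.2, 6.0]
grip_width: 0.007
```

```bash
python3 -c "
from h import *
rel('round',0)"
```

```text
t 4.0 grip 0.007 f [-4.11  0.25  6.02] fn 7.15
turn deg [ 0.42 -0.1  -0.01] shift now-tool mm [-0.6 -0.3 -8.4] in target axes [-0.6 -0.4 -8.4]
```

Request:
step_arm(rows=[[[0, 0, 0], [0, 0, 0.9], 0], [[0, 0, 0], [0, 0, 0.6], 0], [[0, 0, 0], [0, 0, 0.5], 0]])

```text
time: 4.25
position: [0.5671, -0.0487, 0.0851]
tool_rot: [-3.031, -0.242, -0.673]
ft_force: [-9.2, 0.1, 10.1]
grip_width: 0.001
```

```bash
python3 -c "
from h import *
rel('round',0)"
```

```text
t 4.25 grip 0.001 f [-9.24  0.07 10.07] fn 12.98
turn deg [ 0.44 -0.01  0.02] shift now-tool mm [-0.6 -0.3 -9.2] in target axes [-0.6 -0.4 -9.2]
```

Request:
step_arm(rows=[[[0, 0, 0], [0, 0, 0.5], 0], [[0, 0, 0], [0, 0, 0.5], 0], [[0, 0, 0], [0, 0, 0.5], 0]])

```text
time: 4.5
position: [0.5672, -0.0487, 0.0852]
tool_rot: [-3.032, -0.243, -0.67]
ft_force: [-9.2, -0.0, 10.9]
grip_width: 0.007
```

```bash
python3 -c "
from h import *
rel('round',0)"
```

```text
t 4.5 grip 0.007 f [-9.2  -0.02 10.89] fn 13.7
turn deg [0.46 0.11 0.05] shift now-tool mm [-0.7 -0.3 -9.2] in target axes [-0.7 -0.4 -9.2]
```

Held steadily at about 13.5 N, so the round key is home. I'll lift off and go to the square key.

Request:
step_arm(rows=[[[0, 0, 0], [0, 0, -6], 0], [[0, 0, 0], [0, 0, -12], 0], [[0, 0, 0], [0, 0, -14], 0], [[0, 0, 0], [0, 0, -5], 0], [[0, 0, 0], [0, -16, 0], 0], [[0, 0, 0], [0, -22, 0], 0], [[0, 0, 0], [0, -22, 0], 0], [[0, 0, 0], [0, -8, 0], 0], [[0, 0, 0], [0, 0, 0], 0]])

```text
time: 5.25
position: [0.5433, 0.0164, 0.1201]
tool_rot: [-3.033, -0.235, -0.681]
ft_force: [-0.2, 0.0, 1.0]
grip_width: 0.002
```

```bash
python3 -c "
from h import *
rel('square',0);snap('wrist','w2')"
```

```text
t 5.25 grip 0.002 f [-0.19  0.03  0.95] fn 0.94
turn deg [ 0.66 -0.27 -0.19] shift now-tool mm [-3.8  3.4 36.2] in target axes [-3.7  3.8 36.1]
```

View pics/w2.png

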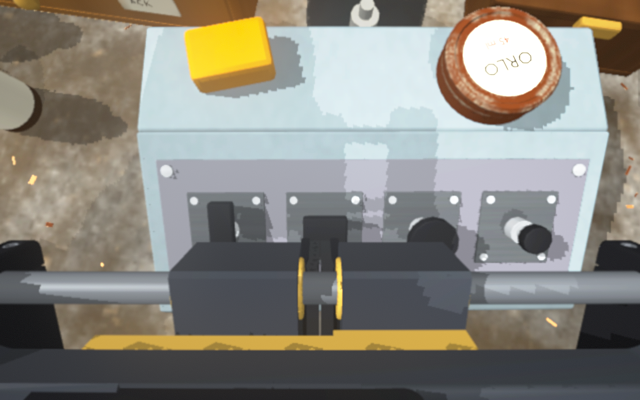

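The wrist view shows the jaws at (320,250) over the square cap (325,230). The round cap at (433,235) is back up. Going down on the square key.

Request:
step_arm(rows=[[[0.6, -0.2, 0], [-2, 2, 10], 0], [[0, 0, 0], [-1, 1, 10], 0], [[0, 0, 0], [0, 0, 8], 0], [[0, 0, 0], [0, 0, 3], 0], [[0, 0, 0], [0, 0, 0], 0]])

```text
time: 5.72
position: [0.5561, 0.0107, 0.0893]
tool_rot: [-3.025, -0.232, -0.675]
ft_force: [0.2, -0.3, -0.6]
grip_width: 0.005
```

```bash
python3 -c "
from h import *
rel('square',0)"
```

```text
t 5.72 grip 0.005 f [ 0.19 -0.35 -0.64] fn -0.63
turn deg [ 0.18 -0.16 -0.39] shift now-tool mm [-1.3 -3.9  3.3] in target axes [-1.3 -3.9  3.3]
```

Request:
step_arm(rows=[[[0, 0, 0], [-1, -3.5, 0], 0], [[0, 0, 0], [0, 0, 2], 0], [[0, 0, 0], [0, 0, 2], 0], [[0, 0, 0], [0, 0, 2], 0]])

```text
time: 6.05
position: [0.5574, 0.0137, 0.0836]
tool_rot: [-3.026, -0.23, -0.675]
ft_force: [-3.1, 0.7, 2.8]
grip_width: 0.005
```

```bash
python3 -c "
from h import *
rel('square',0)"
```

```text
t 6.05 grip 0.005 f [-3.12  0.67  2.83] fn 3.82
turn deg [ 0.23 -0.17 -0.46] shift now-tool mm [-0.5 -1.1 -2.6] in target axes [-0.5 -1.2 -2.6]
```

Request:
step_arm(rows=[[[0, 0, 0], [0, 0, 2], 0], [[0, 0, 0], [0, 0, 1.5], 0]])

```text
time: 6.22
position: [0.5588, 0.0139, 0.0806]
tool_rot: [-3.027, -0.23, -0.675]
ft_force: [-3.6, -0.4, 5.2]
grip_width: 0.002
```

```bash
python3 -c "
from h import *
rel('square',0)"
```

```text
t 6.22 grip 0.002 f [-3.59 -0.37  5.16] fn 6.2
turn deg [ 0.26 -0.15 -0.43] shift now-tool mm [-0.5 -1.1 -5.9] in target axes [-0.5 -1.1 -5.9]
```

Request:
step_arm(rows=[[[0, 0, 0], [0, 0, 1.2], 0], [[0, 0, 0], [0, 0, 1], 0]])

```text
time: 6.38
position: [0.5597, 0.0141, 0.0787]
tool_rot: [-3.027, -0.231, -0.675]
ft_force: [-3.6, -0.7, 4.8]
grip_width: 0.004
```

```bash
python3 -c "
from h import *
rel('square',0)"
```

```text
t 6.38 grip 0.004 f [-3.64 -0.65  4.76] fn 5.88
turn deg [ 0.28 -0.13 -0.42] shift now-tool mm [-0.5 -1.1 -8.1] in target axes [-0.6 -1.1 -8.1]
```

Request:
step_arm(rows=[[[0, 0, 0], [0, 0, 0.8], 0], [[0, 0, 0], [0, 0, 0.6], 0]])

```text
time: 6.55
position: [0.5602, 0.0141, 0.0777]
tool_rot: [-3.028, -0.231, -0.674]
ft_force: [-8.6, -1.3, 10.7]
grip_width: 0.004
```

```bash
python3 -c "
from h import *
rel('square',0)"
```

```text
t 6.55 grip 0.004 f [-8.63 -1.26 10.71] fn 13.39
turn deg [ 0.3  -0.08 -0.4 ] shift now-tool mm [-0.6 -1.1 -9.1] in target axes [-0.6 -1.2 -9.1]
```

Square key on its stop. I'll hold it.

Request:
step_arm(rows=[[[0, 0, 0], [0, 0, 0.5], 0], [[0, 0, 0], [0, 0, 0.5], 0], [[0, 0, 0], [0, 0, 0.5], 0], [[0, 0, 0], [0, 0, 0.5], 0]])

```text
time: 6.88
position: [0.5603, 0.0141, 0.0775]
tool_rot: [-3.03, -0.233, -0.67]
ft_force: [-10.4, -0.2, 12.1]
grip_width: 0.006
```

```bash
python3 -c "
from h import *
rel('square',0)"
```

```text
t 6.88 grip 0.006 f [-10.38  -0.24  12.1 ] fn 15.31
turn deg [ 0.38  0.07 -0.34] shift now-tool mm [-0.6 -1.1 -9.4] in target axes [-0.6 -1.1 -9.4]
```

Request:
step_arm(rows=[[[0, 0, 0], [0, 0, 0.6], 0], [[0, 0, 0], [0, 0, 0.5], 0]])

```text
time: 7.05
position: [0.5604, 0.0142, 0.0775]
tool_rot: [-3.032, -0.233, -0.668]
ft_force: [-9.2, -0.2, 11.8]
grip_width: 0.006
```

```bash
python3 -c "
from h import *
rel('square',0)"
```

```text
t 7.05 grip 0.006 f [-9.24 -0.23 11.81] fn 14.57
turn deg [ 0.43  0.15 -0.31] shift now-tool mm [-0.7 -1.1 -9.4] in target axes [-0.7 -1.1 -9.4]
```

Home for half a second. Back to the round key.

Request:
step_arm(rows=[[[0, 0, 0], [0, 0, -6], 0], [[0, 0, 0], [0, 0, -12], 0], [[0, 0, 0], [0, 0, -16], 0], [[0, 0, 0], [0, 0, -14], 0], [[0, 0, 0], [0, 16, 0], 0], [[0, 0, 0], [0, 22, 0], 0], [[0, 0, 0], [0, 18, 0], 0], [[0, 0, 0], [0, 6, 0], 0], [[0, 0, 0], [0, 0, 0], 0]])

```text
time: 7.8
position: [0.5529, -0.0509, 0.1255]
tool_rot: [-3.03, -0.239, -0.683]
ft_force: [-0.9, 1.0, 1.0]
grip_width: 0.005
```

```bash
python3 -c "
from h import *
rel('round',0)"
```

```text
t 7.8 grip 0.005 f [-0.94  0.98  0.96] fn 1.19
turn deg [ 0.52 -0.36 -0.05] shift now-tool mm [-4.9 -0.6 33.4] in target axes [-4.7 -0.3 33.4]
```

Request:
step_arm(rows=[[[0.5, -0.3, 0], [-3, -1, 10], 0], [[0, 0, 0], [-1, -1, 10], 0], [[0, 0, 0], [0, -1, 6], 0], [[0, 0, 0], [0, 0, 2], 0], [[0, 0, 0], [0, 0, 0], 0]])

```text
time: 8.22
position: [0.5613, -0.043, 0.0971]
tool_rot: [-3.022, -0.245, -0.672]
ft_force: [-0.5, -0.1, -0.0]
grip_width: 0.008
```

```bash
python3 -c "
from h import *
rel('round',0)"
```

```text
t 8.22 grip 0.008 f [-0.54 -0.07 -0.03] fn 0.21
turn deg [-0.11 -0.08  0.04] shift now-tool mm [-1.3  6.2  3.6] in target axes [-1.2  6.2  3.7]
```

Request:
step_arm(rows=[[[0, 0, 0], [-1, 6, 0], 0], [[0, 0, 0], [0, 0, 2], 0], [[0, 0, 0], [0, 0, 2], 0], [[0, 0, 0], [0, 0, 2], 0], [[0, 0, 0], [0, 0, 2], 0]])

```text
time: 8.63
position: [0.5651, -0.048, 0.0902]
tool_rot: [-3.021, -0.247, -0.673]
ft_force: [-3.0, 0.6, 3.7]
grip_width: -0.001
```

```bash
python3 -c "
from h import *
rel('round',0)"
```

```text
t 8.63 grip -0.001 f [-3.04  0.65  3.68] fn 4.56
turn deg [-0.11 -0.12  0.14] shift now-tool mm [-1.   0.6 -3.9] in target axes [-1.   0.6 -3.9]
```

Request:
step_arm(rows=[[[0, 0, 0], [0, 0, 2], 0], [[0, 0, 0], [0, 0, 1.5], 0], [[0, 0, 0], [0, 0, 1], 0]])

```text
time: 8.88
position: [0.5669, -0.0477, 0.0862]
tool_rot: [-3.022, -0.248, -0.672]
ft_force: [-5.0, 0.3, 5.5]
grip_width: 0.005
```

```bash
python3 -c "
from h import *
rel('round',0)"
```

```text
t 8.88 grip 0.005 f [-5.04  0.25  5.48] fn 7.05
turn deg [-0.1  -0.08  0.15] shift now-tool mm [-1.   0.6 -8.3] in target axes [-1.   0.7 -8.3]
```

Request:
step_arm(rows=[[[0, 0, 0], [0, 0, 0.8], 0], [[0, 0, 0], [0, 0, 0.6], 0]])

```text
time: 9.05
position: [0.5674, -0.0476, 0.0854]
tool_rot: [-3.022, -0.248, -0.671]
ft_force: [-9.0, 0.6, 10.1]
grip_width: 0.005
```

```bash
python3 -c "
from h import *
rel('round',0)"
```

```text
t 9.05 grip 0.005 f [-9.01  0.6  10.08] fn 12.86
turn deg [-0.1  -0.04  0.17] shift now-tool mm [-1.1  0.6 -9.2] in target axes [-1.1  0.6 -9.2]
```

Request:
step_arm(rows=[[[0, 0, 0], [0, 0, 0.6], 0], [[0, 0, 0], [0, 0, 0.5], 0], [[0, 0, 0], [0, 0, 0.5], 0], [[0, 0, 0], [0, 0, 0.6], 0], [[0, 0, 0], [0, 0, 0.5], 0], [[0, 0, 0], [0, 0, 0.5], 0]])

```text
time: 9.55
position: [0.5674, -0.0477, 0.0853]
tool_rot: [-3.025, -0.25, -0.665]
ft_force: [-9.4, 0.4, 11.5]
grip_width: 0.006
```

```bash
python3 -c "
from h import *
rel('round',0)"
```

```text
t 9.55 grip 0.006 f [-9.37  0.42 11.52] fn 14.32
turn deg [-0.05  0.19  0.24] shift now-tool mm [-1.2  0.6 -9.3] in target axes [-1.1  0.6 -9.3]
```

Request:
step_arm(rows=[[[0, 0, 0], [0, 0, 0.5], 0], [[0, 0, 0], [0, 0, 0.5], 0], [[0, 0, 0], [0, 0, 0.5], 0], [[0, 0, 0], [0, 0, 0.5], 0], [[0, 0, 0], [0, 0, 0.5], 0], [[0, 0, 0], [0, 0, 0.5], 0]])

```text
time: 10.05
position: [0.5674, -0.0476, 0.0854]
tool_rot: [-3.027, -0.252, -0.66]
ft_force: [-8.7, -0.2, 10.0]
grip_width: 0.007
```

```bash
python3 -c "
from h import *
rel('round',0)"
```

```text
t 10.05 grip 0.007 f [-8.71 -0.15 10.01] fn 12.72
turn deg [0.   0.41 0.31] shift now-tool mm [-1.2  0.7 -9.1] in target axes [-1.1  0.7 -9.1]
```

Request:
step_arm(rows=[[[0, 0, 0], [0, 0, 0.7], 0], [[0, 0, 0], [0, 0, 0.6], 0], [[0, 0, 0], [0, 0, 0.5], 0], [[0, 0, 0], [0, 0, 0.6], 0], [[0, 0, 0], [0, 0, 0.5], 0], [[0, 0, 0], [0, 0, 0.6], 0]])

```text
time: 10.55
position: [0.5675, -0.0476, 0.0853]
tool_rot: [-3.03, -0.253, -0.655]
ft_force: [-8.8, 0.4, 11.8]
grip_width: 0.006
```

```bash
python3 -c "
from h import *
rel('round',0)"
```

```text
t 10.55 grip 0.006 f [-8.79  0.38 11.85] fn 14.38
turn deg [0.06 0.63 0.37] shift now-tool mm [-1.3  0.7 -9.3] in target axes [-1.2  0.7 -9.3]
```

Request:
step_arm(rows=[[[0, 0, 0], [0, 0, 0.6], 0], [[0, 0, 0], [0, 0, 0.5], 0], [[0, 0, 0], [0, 0, 0.6], 0], [[0, 0, 0], [0, 0, 0.5], 0], [[0, 0, 0], [0, 0, 0.6], 0], [[0, 0, 0], [0, 0, 0.5], 0]])

```text
time: 11.05
position: [0.5675, -0.0476, 0.0854]
tool_rot: [-3.033, -0.254, -0.65]
ft_force: [-9.2, 1.1, 11.0]
grip_width: 0.0
```

```bash
python3 -c "
from h import *
rel('round',0)"
```

```text
t 11.05 grip 0.0 f [-9.23  1.14 10.97] fn 13.71
turn deg [0.12 0.84 0.42] shift now-tool mm [-1.4  0.7 -9.2] in target axes [-1.2  0.7 -9.2]
```

Request:
step_arm(rows=[[[0, 0, 0], [0, 0, 0.6], 0], [[0, 0, 0], [0, 0, 0.5], 0], [[0, 0, 0], [0, 0, 0.6], 0], [[0, 0, 0], [0, 0, 0.5], 0]])

```text
time: 11.38
position: [0.5676, -0.0475, 0.0854]
tool_rot: [-3.034, -0.255, -0.646]
ft_force: [-7.8, 0.2, 11.4]
grip_width: 0.005
```

```bash
python3 -c "
from h import *
rel('round',0)"
```

```text
t 11.38 grip 0.005 f [-7.76  0.22 11.36] fn 13.52
turn deg [0.16 0.98 0.45] shift now-tool mm [-1.5  0.7 -9.2] in target axes [-1.3  0.7 -9.2]
```

Held for 2.3 s at 12.7–14.4 N. Now for the bar key.

Request:
step_arm(rows=[[[0, 0, 0], [0, 0, -6], 0], [[0, 0, 0], [0, 0, -12], 0], [[0, 0, 0], [0, 0, -16], 0], [[0, 0, 0], [0, 0, -8], 0], [[0.1, 1, 0.4], [0, -20, 0], 0], [[0, 0, 0], [0, -30, 0], 0], [[0, 0, 0], [0, -30, 0], 0], [[0, 0, 0], [0, -30, 0], 0], [[0, 0, 0], [0, -14, 0], 0], [[0, 0, 0], [0, 0, 0], 0]])

```text
time: 12.22
position: [0.5337, 0.0736, 0.1269]
tool_rot: [-3.025, -0.233, -0.689]
ft_force: [-0.3, -0.0, -0.1]
grip_width: 0.005
```

```bash
python3 -c "
from h import *
rel('bar',0);snap('wrist','w3')"
```

```text
t 12.22 grip 0.005 f [-0.28 -0.04 -0.06] fn 0.07
turn deg [ 0.38 -0.65 -0.31] shift now-tool mm [-7.  -2.5 46.2] in target axes [-6.4 -2.2 46.3]
```

View pics/w3.png

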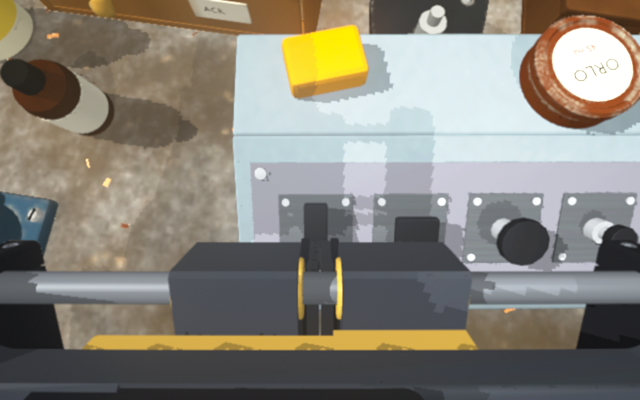

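The wrist view shows the bar cap (316,220) just left of the jaw centre (320,250). The round and square keys are up, and the bottle at (60,95) is well clear.

Request:
step_arm(rows=[[[0.3, -0.6, -0.3], [-3, -2, 12], 0], [[0, 0, 0], [-2, -0.5, 14], 0], [[0, 0, 0], [-1, 0, 10], 0], [[0, 0, 0], [0, 0, 3], 0], [[0, 0, 0], [0, 0, 0], 0]])

```text
time: 12.68
position: [0.5473, 0.0704, 0.0882]
tool_rot: [-3.027, -0.233, -0.677]
ft_force: [-0.3, 0.0, 0.6]
grip_width: 0.006
```

```bash
python3 -c "
from h import *
rel('bar',0)"
```

```text
t 12.68 grip 0.006 f [-0.33  0.02  0.59] fn 0.67
turn deg [ 0.32 -0.19 -0.34] shift now-tool mm [-1.9 -7.5  5.7] in target axes [-1.9 -7.5  5.7]
```

Request:
step_arm(rows=[[[0, 0, 0], [-1.5, -7, 0], 0], [[0, 0, 0], [0, 0, 2], 0], [[0, 0, 0], [0, 0, 2], 0], [[0, 0, 0], [0, 0, 1], 0]])

```text
time: 13.02
position: [0.5478, 0.0755, 0.0837]
tool_rot: [-3.029, -0.227, -0.679]
ft_force: [0.4, 1.0, 0.3]
grip_width: 0.006
```

```bash
python3 -c "
from h import *
rel('bar',0)"
```

```text
t 13.02 grip 0.006 f [0.44 0.95 0.31] fn 0.03
turn deg [ 0.45 -0.26 -0.53] shift now-tool mm [-1.1 -2.6  1.1] in target axes [-1.1 -2.6  1.1]
```

Request:
step_arm(rows=[[[0, 0, 0], [-1, -2.5, 0], 0], [[0, 0, 0], [0, 0, 2], 0], [[0, 0, 0], [0, 0, 1.5], 0]])

```text
time: 13.27
position: [0.5482, 0.0783, 0.0808]
tool_rot: [-3.029, -0.228, -0.681]
ft_force: [-2.6, -1.4, 3.9]
grip_width: 0.003
```

```bash
python3 -c "
from h import *
rel('bar',0)"
```

```text
t 13.27 grip 0.003 f [-2.58 -1.43  3.85] fn 4.66
turn deg [ 0.5  -0.32 -0.5 ] shift now-tool mm [-0.7  0.2 -1.9] in target axes [-0.7  0.1 -1.9]
```

Request:
step_arm(rows=[[[0, 0, 0], [0, 0, 2], 0], [[0, 0, 0], [0, 0, 1.5], 0]])

```text
time: 13.43
position: [0.5497, 0.0785, 0.0777]
tool_rot: [-3.03, -0.228, -0.681]
ft_force: [-3.5, 0.4, 4.3]
grip_width: 0.007
```

```bash
python3 -c "
from h import *
rel('bar',0)"
```

```text
t 13.43 grip 0.007 f [-3.53  0.43  4.33] fn 5.37
turn deg [ 0.54 -0.3  -0.46] shift now-tool mm [-0.6  0.2 -5.4] in target axes [-0.6  0.1 -5.3]
```

Request:
step_arm(rows=[[[0, 0, 0], [0, 0, 1.5], 0], [[0, 0, 0], [0, 0, 1], 0]])

```text
time: 13.6
position: [0.5508, 0.0787, 0.0752]
tool_rot: [-3.03, -0.229, -0.68]
ft_force: [-3.4, -0.7, 4.2]
grip_width: 0.004
```

```bash
python3 -c "
from h import *
rel('bar',0)"
```

```text
t 13.6 grip 0.004 f [-3.45 -0.66  4.25] fn 5.33
turn deg [ 0.55 -0.29 -0.45] shift now-tool mm [-0.6  0.2 -8.1] in target axes [-0.7  0.1 -8.1]
```

Request:
step_arm(rows=[[[0, 0, 0], [0, 0, 0.8], 0], [[0, 0, 0], [0, 0, 0.6], 0]])

```text
time: 13.77
position: [0.5514, 0.0788, 0.0742]
tool_rot: [-3.031, -0.229, -0.679]
ft_force: [-10.0, -0.6, 12.6]
grip_width: 0.002
```

```bash
python3 -c "
from h import *
rel('bar',0)"
```

```text
t 13.77 grip 0.002 f [-9.98 -0.6  12.61] fn 15.63
turn deg [ 0.57 -0.23 -0.44] shift now-tool mm [-0.7  0.2 -9.3] in target axes [-0.7  0.1 -9.3]
```

Bar key on its stop. A short hold, then lift clear.

Request:
step_arm(rows=[[[0, 0, 0], [0, 0, 0.5], 0], [[0, 0, 0], [0, 0, 0.5], 0], [[0, 0, 0], [0, 0, 0.5], 0], [[0, 0, 0], [0, 0, 0.4], 0], [[0, 0, 0], [0, 0, -6], 0], [[0, 0, 0], [0, 0, -12], 0], [[0, 0, 0], [0, 0, -20], 0], [[0, 0, 0], [0, 0, -30], 0], [[0, 0, 0], [0, 0, -30], 0], [[0, 0, 0], [0, 0, -20], 0], [[0, 0, 0], [0, 0, 0], 0], [[0, 0, 0], [0, 0, 0], 0]])

```text
time: 14.77
position: [0.5015, 0.0721, 0.1844]
tool_rot: [-3.029, -0.228, -0.678]
ft_force: [-0.0, 0.2, -0.0]
grip_width: 0.009
```

```bash
python3 - <<'E'
from h import *
rel('bar',0)
c0=np.array([.5753,-.0063,.0594])
for n in('scene','wrist'):
    d=snap(n,n[0]+'9');L=(cloud(d)-c0)@F
    g=(abs(L[...,0])<.045)&(abs(L[...,1]+.01)<.12)
    off=np.median(L[g&(abs(L[...,2])<.006)][:,2])
    for k,y in(('bar',87.5),('square',23.7),('round',-40.3),('small',-104)):
        q=L[(abs(L[...,1]*1000-y)<6)&(abs(L[...,0]*1000+3)<6)&(L[...,2]<.04)]
        print(n,k,len(q),((np.percentile(q[:,2],70)-off)*1000).round(1) if len(q) else None)
E
```

```text
t 14.77 grip 0.009 f [-0.03  0.19 -0.02] fn -0.02
turn deg [ 0.46 -0.21 -0.5 ] shift now-tool mm [ -2.1   0.6 111.9] in target axes [ -1.7   1.4 111.9]
scene bar 18 10.6
scene square 11 22.7
scene round 17 30.1
scene small 18 23.9
wrist bar 194 10.4
wrist square 211 22.0
wrist round 250 30.0
wrist small 338 26.2
```

View pics/w9.png

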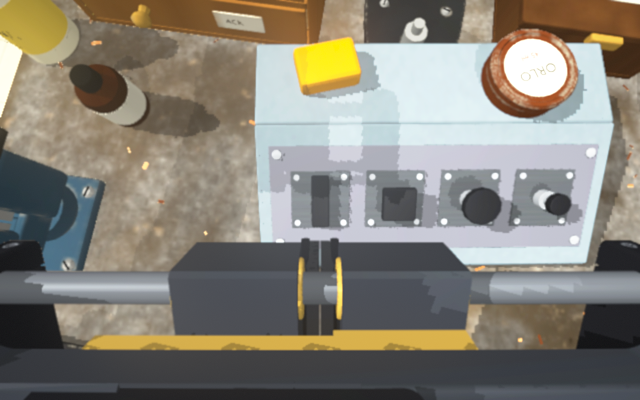

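View pics/s9.png

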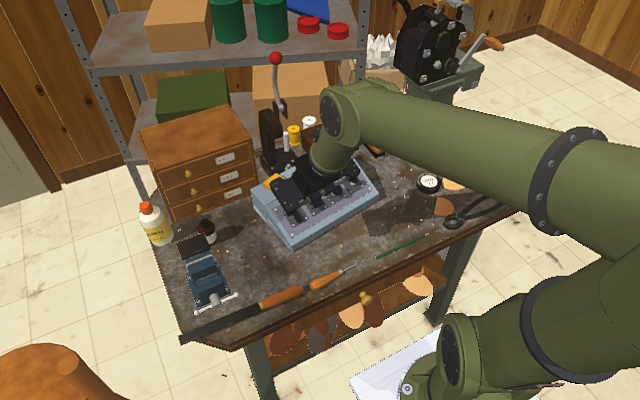

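The wrist view shows the bar cap (320,200) sunk to 10.4 mm from about 18. The square (400,203) and round (481,206) caps are back at their rest heights, and the bystanders look unmoved. The arm is clear, so I'm handing in.

```bash
python3 -c "
from bench import order
print(order.close_job())"
```

```text
the job is handed in; nothing more can be done
None
```

I pressed the keys in the required order: round, square, round again held down for about 2.3 s, then the bar. The job was handed in at about 15 s of the 50 s allowed. The system gives no verdict, so the results below are from my own checks.

- **Forces:** each key went onto its stop, with force readings at the end of each move peaking at 12.7–15.6 N, well under the 30 N limit.
- **Keys at the end:** the bar key measured 10.4–10.6 mm high, down from about 18 mm, so it sank nearly its full 8 mm. The square key (22.0–22.7 mm) and round key (30.0–30.1 mm) were back at their rest heights.
- **Robot:** it was about 110 mm clear of the keys, with the force reading near zero.
- **Bystanders:** those visible in the last pictures looked unmoved. I judged this by eye and did not measure it.

**Disagreements:**
- The scene camera put the small round key at 23.9 mm at the end, while the wrist camera read 26.2 mm. The earlier readings were 25.7–27.0 mm. The scene figure came from few pixels with the gripper partly in view, and the jaws never went over that key.
- Sideways position drifted by up to 7.5 mm during some approaches. I corrected it before each contact.

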